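# Clear the block heater and hold its cover open

### The job

A small bottle has been left standing on the closed cover of the block heater on the bench. Stand it upright on the closed notebook and let go of it, leaving the other bottles where they are, then raise the heater's cover by the grip at its front to 50 degrees from closed and finish while still holding it there: it falls shut when let go, so the program ends with the gripper holding the cover.

Things in the scene. Friction and masses are not known exactly. Their poses are not given: they have to be found in the camera images.
- small_bottle: small white reagent bottle with a blue cap, 28 mm wide, 70 mm tall (its body can be gripped up to 60 mm), about 60 g. At the start it stands upright on the closed cover, within 50 mm along x and 40 mm along y of the heater's centre. Origin at the centre of its underside, z up.
- heater: block heater, a white box 190 mm (its x) by 150 mm (its y), 80 mm tall, fixed on the bench, with a flat hinged cover on top. Origin at the centre of its underside; x points from its front (grip, display) to its back (hinge), z up. The closed cover's top is 105 mm above the origin. Turned up to 0.2 rad; it may have swapped places with the notebook.
- cover_pivot (a point): Middle of the hinge axis of the heater's cover, at the heater's back (87 mm behind its centre, 90 mm above the bench), turning with the cover: y along the hinge; closed, x points level to the back. The cover is a grey frame with a clear window, 176 by 146 by 10 mm, about 0.25 kg; in this frame it reaches from x = -2 to -178 mm, its top at z = 15 mm.
- cover_grip (a point): centre of the black grip at the front of the cover: a round bar 16 mm in diameter and 30 mm long, lying along the cover's y, on a neck 14 mm wide. In the cover's frame it is at x = -217, y = 0, z = 8 mm, so 217 mm from the hinge axis and 35 mm in front of the heater's housing. Pinched by its two flat ends from above, it can turn between the fingers as the cover rises.
- cover (a joint): opening angle of the cover in rad: 0 closed, growing as its front rises, stop at 1.8; 50 degrees is 0.873. The cover's weight and a weak spring (together about 1 to 2 N at the grip) shut it when let go.
- note_book: closed dark notebook lying flat on the bench, fixed, 210 mm (its x) by 149 mm (its y), 16 mm thick. Origin at the centre of its underside, z up.
- amber_bottle: amber bottle with a black cap, 33 mm wide, 85 mm tall, standing on the notebook near one short end (70 mm from its middle, towards +x); to be left alone. Origin at the centre of its underside.
- glass_bottle: larger clear glass bottle with a blue cap, 60 mm wide, 122 mm tall, standing on the bench left of the work; to be left alone. Origin at the centre of its underside.

How it is judged:
By the outcome, as a careful person would: the job done as asked, in the order asked, and still so for the second after the job is handed in, while the arm keeps its last pose, push and grip.
It also fails if it takes over 58 s, if anything falls off the work surface, if the arm or the gripper's body presses on something with over 40 N, if the wrist force passes 120 N, or if a joint passes its speed limit or range.

### The arm

A 7-joint arm with a two-finger parallel gripper is mounted at the origin on a cart in front of the work surface, level with it; the furniture and walls round the work are solid. World frame = base frame: x ahead of the robot, y to its left, z up, the work surface at z = 0. Lengths are in m, angles in degrees, forces in N, time in s.
With the tool pointing down it reaches from about 0.425 to 0.875 m from the base axis. Payload 4.7 kg.
Tool frame: the origin (TCP) lies midway between the tips of the shut fingers; the grasp point (between the pads) lies 19 mm behind it; z points along the fingers, y is the line along which they close (so a half turn about z gives the same grasp; the last joint's range is limited). The gripper opens to 87 mm and grips with 3 to 60 N. Pads are 19 mm wide; open, the fingers measure 117 mm over their backs; the gripper's body (75 mm by 190 mm) begins 51 mm behind the grasp point.
Start: joints at [73.459, 18.392, -4.016, 83.108, 1.295, 78.541, -3.26], TCP at [0.194, -0.62, 0.223] pointing down, gripper open.
Joint ranges: [-163.93, 163.93], [-17.29, 119.83], [-79.2, 71.16], [3.27, 140.29], [-89.18, 269.18], [5.43, 117.66], [-154.24, 154.24]. Speed limits (degrees/s): [147.25, 147.25, 180, 180, 180, 180, 180].

### API

Orientations are given as [roll, pitch, yaw] about the fixed x, y, z axes, in that order (R = Rz(yaw) Ry(pitch) Rx(roll)).
In Python, from cell import env gives the robot as it stands.
- The arm moves only by the tool step_arm, never from a script. Its argument "moves" is a list of rows, each an object with "dp": the shift along the tool's x, y, z in mm, a list of three; "dr": the turn, a rotation vector about the tool's x, y, z in rad, a list of three; "fingers": the closure, from 0 (fully open) to 1 (shut). In form: [{"dp": [dx, dy, dz], "dr": [ax, ay, az], "fingers": fingers}, ...]. A call has exactly 5 rows; each row shifts and turns the commanded pose from where the row before left it, along the tool's axes as they then stand; what a row does not reach is not made up. A row lasts 1/8 s, in which the tool goes at most 62.5 mm and 10.7 degrees, less where a joint would pass 70% of its speed; a pose out of reach is approached as far as the arm can. A call with a gripper value outside its range is refused whole. The fingers move at their own pace and stop on an object; "squeeze" is the grip in N (left out, the last holds). Time passes only in rows, so rows that do not move let the fingers close, or fill a call up. It gives the time, the measured TCP pose, the force, the opening and the grip force at its end, in the units of the state.
- env.get_obs(): the state, without advancing time (a new reading comes with each control period).
- env.read_camera(name): name is "scene" or "top" or "wrist"; returns the picture (400x640x3 uint8, red, green, blue); there is no depth.
- env.camera_model(name): a dict with "fx", "fy", "cx", "cy" (pixels), "k1" (the pictures are not rectified: a ray, as slopes to the right and down, at radius r is drawn at 1 + k1 r^2 times it, then the intrinsics apply), "R" (3x3) and "t" (3): a world point X has camera coordinates R X + t. Camera axes: x right, y down, z forward; pixel columns grow to the right and rows downward; lengths in m; the calibration is good to about 2 mm. A picture is of the moment at which its call begins: read the wrist's pose just before it. camera_model takes no time and is no camera call; for the wrist camera it gives the pose at the moment of the call.
- env.sign_off(): hands the job in; it is judged then, once.
The state is a dict: "time_s": time; "qpos": joint angles; "joint_velocities": joint speeds; "effort": joint torques, N m; "tool_pos": TCP position; "tool_rot": TCP orientation; "force": force on the tool from outside, world axes, zero at the start; "wrist_torque": the same for the moment, N m; "grip_width": finger opening in m; "grasp_force": force on a finger pad.
Only numpy, scipy, OpenCV 4.12 (cv2) and the standard library are available. Lean on these libraries where they do the work, as an engineer would, in place of code of your own. Each camera call takes 0.05 s, during which the arm holds its last target. There are 200 camera calls.

## Working session

There is one attempt and no reset: what is moved stays moved. The work goes in short steps, Python scripts to look and compute and a tool call to move; the robot and the scene stay as the last step left them, time stands still between calls to the robot, and variables do not carry over. Pictures are saved under pics/ and viewed, at most 10 in all, crops included, and the job is handed in when it is done.

Besides the shell and the picture viewer there is one more tool, called after "Request:" as name([rows], argument=value, ...), one row to a line, values as JSON. step_arm: Moves the arm, as the interface text tells. Its arguments: {"type":"object","properties":{"moves":{"type":"array","items":{"type":"object","properties":{"dp":{"type":"array","items":{"type":"number"}},"dr":{"type":"array","items":{"type":"number"}},"fingers":{"type":"number"}}}},"squeeze":{"type":"number"}},"required":["moves"]}

```bash
ls; mkdir -p pics; python3 - <<'E'
from cell import env
import cv2,numpy as np
o=env.get_obs();print(o['time_s'],o['tool_pos'],o['tool_rot'],o['grip_width'])
for n in ['scene','top']:
    im=env.read_camera(n);cv2.imwrite(f'pics/{n}0.png',im[:,:,::-1])
    m=env.camera_model(n);R=np.array(m['R']);t=np.array(m['t']);print(n,m['fx'],m['k1'],-R.T@t,R[2])
E
```

```text
pics
0.0 [ 0.19357708 -0.6199052   0.22142519] [-1.79886641e+02  7.78934856e-03  1.73486167e+01] 0.08703314949741134
scene 366.8292731706571 0.017791783690276265 [0.06016029 0.33175093 0.66673438] [ 0.58308611 -0.43449011 -0.68646116]
top 411.4140951702807 -0.0805314656932677 [ 0.48671844 -0.05375988  1.29129103] [ 0.04775988  0.01848361 -0.99868781]
```

View pics/scene0.png

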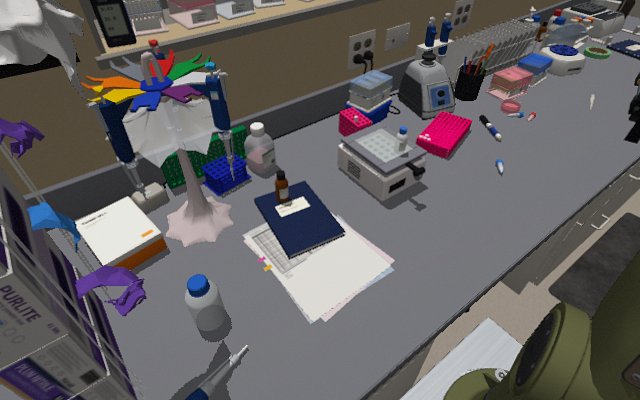

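View pics/top0.png

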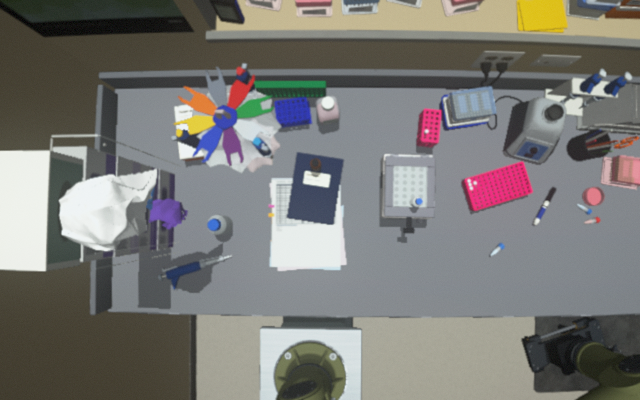

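The scene and top views show the heater at top pixel (408,185), the bottle with its blue cap at (417,202), the grip at (405,233), the notebook at (315,187), and the amber bottle at (316,163). Next I measure them.

```bash
cat > h.py <<'E'
import numpy as np,cv2
from cell import env
def ray(m,u,v):
    x,y=(u-m['cx'])/m['fx'],(v-m['cy'])/m['fy']
    rd=np.hypot(x,y);r=rd
    for _ in range(20): r=rd/(1+m['k1']*r*r)
    s=r/rd if rd>0 else 1
    R=np.array(m['R']);return -R.T@np.array(m['t']),R.T@np.array([x*s,y*s,1])
def onz(m,u,v,z):
    c,d=ray(m,u,v);return c+d*(z-c[2])/d[2]
def tri(m1,p1,m2,p2):
    a,d=ray(m1,*p1);b,e=ray(m2,*p2)
    s=np.linalg.lstsq(np.c_[d,-e],b-a,rcond=None)[0]
    P,Q=a+d*s[0],b+e*s[1];return (P+Q)/2,np.linalg.norm(P-Q)
def blobs(mask,roi,n=40):
    x0,y0,x1,y1=roi;k=np.zeros(mask.shape,np.uint8);k[y0:y1,x0:x1]=mask[y0:y1,x0:x1]*255
    cs=cv2.findContours(k,cv2.RETR_EXTERNAL,cv2.CHAIN_APPROX_NONE)[0]
    return sorted([c for c in cs if len(c)>2],key=cv2.contourArea,reverse=True)[:3]
E
python3 - <<'E'
from h import *
T=cv2.imread('pics/top0.png');S=cv2.imread('pics/scene0.png')
mt,ms=env.camera_model('top'),env.camera_model('scene')
np.set_printoptions(precision=4,suppress=True)
def hsv(i): return cv2.split(cv2.cvtColor(i,cv2.COLOR_BGR2HSV))
def cen(c): return cv2.minAreaRect(c)[0]
def find(im,f,roi): return blobs(f(*hsv(im)),roi)
blue=lambda h,s,v:(h>95)&(h<125)&(s>110)&(v>90)
dark=lambda h,s,v:(v<70)
a=find(T,blue,(405,190,430,215));b=find(S,blue,(390,118,415,140))
print('cap',[(cen(c),cv2.contourArea(c)) for c in a+b]); print(tri(mt,cen(a[0]),ms,cen(b[0])), onz(mt,*cen(a[0]),.173))
# grip
a=find(T,dark,(385,215,425,250));
for c in a: print('grip',cv2.minAreaRect(c),c.reshape(-1,2).min(0),c.reshape(-1,2).max(0),onz(mt,*cen(c),.098))
# notebook
nb=lambda h,s,v:(h>100)&(h<130)&(s>80)&(v<100)
c=find(T,nb,(280,145,350,230))[0];r=cv2.minAreaRect(c);P=np.array([onz(mt,*p,.016) for p in cv2.boxPoints(r)])
print('note',P,P.mean(0),[np.linalg.norm(P[i]-P[i-1]) for i in range(4)])
# heater cover+house bright non-saturated
g=cv2.cvtColor(T,cv2.COLOR_BGR2GRAY);print(g[185,370:445:2]);print(g[140:240:2,395])
c=cv2.imread('pics/top0.png')[140:250,360:460];cv2.imwrite('pics/cr.png',cv2.resize(c,None,fx=5,fy=5,interpolation=cv2.INTER_CUBIC))
E
```

```text
cap [((418.5, 201.0), 18.0), ((403.0, 128.0), 20.0)]
(array([ 0.5441, -0.2985,  0.1717]), np.float64(0.001009388561627726)) [ 0.5437 -0.2986  0.173 ]
grip ((408.0, 225.0), (14.0, 8.0), 90.0) [404 218] [412 232] [ 0.4777 -0.2843  0.098 ]
note [[ 0.5175  0.0732  0.016 ]
 [ 0.7019  0.0447  0.016 ]
 [ 0.679  -0.0954  0.016 ]
 [ 0.4954 -0.0659  0.016 ]] [ 0.5984 -0.0109  0.016 ] [np.float64(0.14087293720807564), np.float64(0.18660919916179017), np.float64(0.14190763274193857), np.float64(0.186004226629725)]
[141 141 140 140 137  82  97 127 151 156 155 164 212 215 216 218 217 214
 215 217 216 213 213 215 213 208 212 213 194 156 155 153 138 138 140 141
 139 142]
[141 141 142 142 140 142 143 156 176 155 154 156 153 185 199 208 216 203
 199 214 209 198 211 216 200 201 217 203 194 214 211 197 205 169 157 154
 153 156 133  97  89  92  92 104 141 138 140 141 139 140]
```

View pics/cr.png

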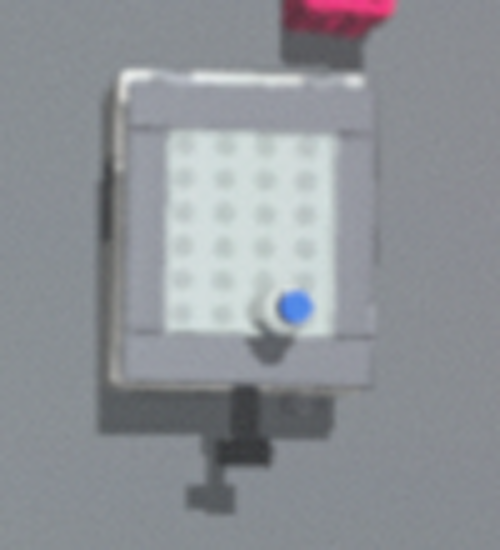

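Request:
step_arm([
  {"dp": [0, 0, -40], "dr": [0, 0, 0.15], "fingers": 0},
  {"dp": [0, 0, -40], "dr": [0, 0, 0.153], "fingers": 0},
  {"dp": [40, -36, 0], "dr": [0, 0, 0], "fingers": 0},
  {"dp": [40, -36, 0], "dr": [0, 0, 0], "fingers": 0},
  {"dp": [40, -36, 0], "dr": [0, 0, 0], "fingers": 0},
], squeeze=15)

```text
time_s: 0.72
tool_pos: [0.3148, -0.5111, 0.3022]
tool_rot: [-180.0, 0.0, -0.0]
force: [0.2, 0.1, 0.1]
grip_width: 0.0867
grasp_force: 0.0
```

Request:
step_arm([
  {"dp": [40, -40, 0], "dr": [0, 0, 0], "fingers": 0},
  {"dp": [40, -40, 0], "dr": [0, 0, 0], "fingers": 0},
  {"dp": [40, -40, 0], "dr": [0, 0, 0], "fingers": 0},
  {"dp": [30, -40, 0], "dr": [0, 0, 0], "fingers": 0},
  {"dp": [0, 0, 0], "dr": [0, 0, 0], "fingers": 0},
])

```text
time_s: 1.35
tool_pos: [0.4673, -0.347, 0.3023]
tool_rot: [-179.9, -0.1, 0.5]
force: [-0.5, 1.0, 0.1]
grip_width: 0.0868
grasp_force: 0.0
```

```bash
python3 - <<'E'
from h import *
o=env.get_obs();print(o['time_s'],o['tool_pos'],o['tool_rot'],o['force'])
im=env.read_camera('wrist');cv2.imwrite('pics/w1.png',im[:,:,::-1])
E
```

```text
1.35 [ 0.46732951 -0.34704814  0.30228567] [-1.79862522e+02 -5.62272038e-02  5.39866862e-01] [-0.54183272  1.00099226  0.12514015]
```

View pics/w1.png

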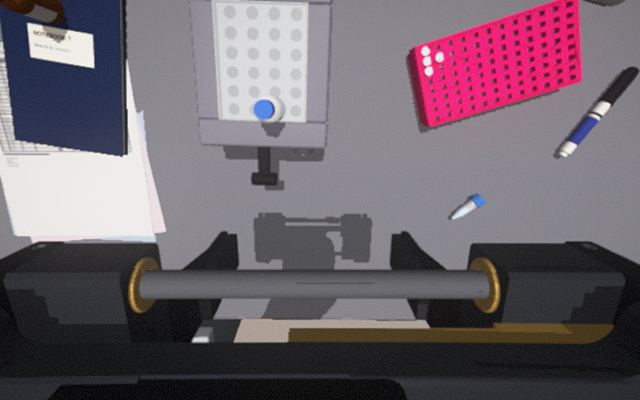

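The wrist view shows the cap at (263,109), the grip bar at (264,179), and the cover's front edge running from about (200,143) to (327,147). I'll fit edges here for the heater's yaw.

```bash
python3 - <<'E'
from h import *
np.set_printoptions(precision=4,suppress=True)
I=cv2.imread('pics/w1.png');m=env.camera_model('wrist');h,s,v=cv2.split(cv2.cvtColor(I,cv2.COLOR_BGR2HSV))
d=(v<62);c=blobs(d,(240,148,290,192))[0];print('grip blob',c.reshape(-1,2).min(0),c.reshape(-1,2).max(0))
c=blobs(d,(240,172,290,192))[0];r=cv2.minAreaRect(c);print('bar',r);G=onz(m,*r[0],.104);print(G)
b=blobs((h>95)&(h<125)&(s>110)&(v>90),(240,90,290,130))[0];pc=cv2.minEnclosingCircle(b);print('cap',pc,onz(m,*pc[0],.175))
g=cv2.GaussianBlur(cv2.cvtColor(I,cv2.COLOR_BGR2GRAY),(3,3),0).astype(int)
L=[(180+np.argmax(np.abs(np.diff(g[y,222-12:235]))) ,y) for y in range(3)]
# window left/right edges (strong contrast) and cover front edge
lw=np.array([onz(m,205+np.argmax(np.diff(g[y,205:225])),y,.105)[:2] for y in range(10,115,3)])
rw=np.array([onz(m,298+np.argmin(np.diff(g[y,298:318])),y,.105)[:2] for y in range(10,115,3)])
fe=np.array([onz(m,x,136+np.argmin(np.diff(g[136:156,x])),.105)[:2] for x in list(range(205,255,3))+list(range(275,322,3))])
for n,q,sx in(('L',lw,0),('R',rw,0),('F',fe,1)):
    p=np.polyfit(q[:,sx],q[:,1-sx],1);res=q[:,1-sx]-np.polyval(p,q[:,sx]);k=abs(res-np.median(res))<.003;p=np.polyfit(q[k][:,sx],q[k][:,1-sx],1)
    print(n,p,np.degrees(np.arctan(p[0])),k.sum(),len(k),q[k].mean(0))
# notebook corners
nb=lambda:(h>100)&(h<130)&(s>80)&(v<110)
c=blobs(nb(),(0,0,140,165))[0].reshape(-1,2);print('nb right-bottom corner',onz(m,*c[np.argmax(c.sum(1))],.016),'lb',onz(m,*c[np.argmax(c[:,1]-c[:,0])],.016))
E
```

```text
grip blob [252 148] [276 184]
bar ((264.0, 178.0), (12.0, 24.0), 90.0)
[ 0.4623 -0.2912  0.104 ]
cap ((263.368408203125, 109.0), 9.837150573730469) [ 0.5412 -0.3048  0.175 ]
L [-0.0248 -0.2289] -1.4210874825044606 35 35 [ 0.5887 -0.2435]
R [-0.022  -0.3285] -1.2618975292868813 35 35 [ 0.5895 -0.3415]
F [0.03   0.5103] 1.7191790784804075 33 33 [ 0.5016 -0.291 ]
nb right-bottom corner [ 0.4754 -0.0727  0.016 ] lb [0.498  0.0685 0.016 ]
```

```bash
python3 - <<'E'
from h import *
np.set_printoptions(precision=4,suppress=True)
o=env.get_obs();print(o['time_s'],o['tool_pos'],o['tool_rot'],np.abs(o['joint_velocities']).max())
I=env.read_camera('wrist')[:,:,::-1].copy();m=env.camera_model('wrist');h,s,v=cv2.split(cv2.cvtColor(I,cv2.COLOR_BGR2HSV))
d=(v<62);c=blobs(d,(240,172,290,195))[0];r=cv2.minAreaRect(c);print('bar',r,onz(m,*r[0],.1))
b=blobs((h>95)&(h<125)&(s>110)&(v>90),(240,90,290,130))[0];pc=cv2.minEnclosingCircle(b);print('cap',pc,onz(m,*pc[0],.175))
g=cv2.GaussianBlur(cv2.cvtColor(I,cv2.COLOR_BGR2GRAY),(3,3),0).astype(int)
lw=np.array([onz(m,205+np.argmax(np.diff(g[y,205:225])),y,.105)[:2] for y in range(10,115,3)])
rw=np.array([onz(m,298+np.argmin(np.diff(g[y,298:318])),y,.105)[:2] for y in range(10,115,3)])
for q in(lw,rw): p=np.polyfit(*q.T,1);print(p,np.degrees(np.arctan(p[0])),q.mean(0))
T=cv2.imread('pics/top0.png');mt=env.camera_model('top');v=T.max(2)
c=blobs(v<75,(398,227,420,236))[0];r=cv2.minAreaRect(c);print('top bar',r,onz(mt,*r[0],.1))
E
```

```text
1.4 [ 0.4652 -0.3503  0.3022] [-179.9685    0.0238    0.269 ] 3.3212808479251783
bar ((261.0, 177.5), (11.0, 24.0), 90.0) [ 0.4607 -0.2892  0.1   ]
cap ((259.2021179199219, 106.43617248535156), 9.91126823425293) [ 0.5421 -0.3036  0.175 ]
[-0.0221 -0.229 ] -1.2669864021985708 [ 0.5875 -0.242 ]
[-0.0212 -0.3275] -1.2137555610703772 [ 0.588  -0.3399]
top bar ((408.0, 229.5), (5.0, 10.0), 90.0) [ 0.4647 -0.2839  0.1   ]
```

Request:
step_arm([
  {"dp": [40, -26, 0], "dr": [0, 0, 0], "fingers": 0},
  {"dp": [39, -25, 0], "dr": [0, 0, 0], "fingers": 0},
  {"dp": [0, 0, 35], "dr": [0, 0, 0], "fingers": 0},
  {"dp": [0, 0, 40], "dr": [0, 0, 0], "fingers": 0},
  {"dp": [0, 0, 0], "dr": [0, 0, 0], "fingers": 0},
])

```text
time_s: 2.08
tool_pos: [0.5396, -0.3027, 0.2237]
tool_rot: [-179.8, 0.4, -0.2]
force: [-0.5, 0.6, 0.6]
grip_width: 0.0871
grasp_force: 0.0
```

```bash
python3 - <<'E'
from h import *
np.set_printoptions(precision=4,suppress=True)
for k in range(3):
    o=env.get_obs();I=env.read_camera('wrist')[:,:,::-1].copy();m=env.camera_model('wrist')
    h,s,v=cv2.split(cv2.cvtColor(I,cv2.COLOR_BGR2HSV))
    b=blobs((h>95)&(h<125)&(s>110)&(v>90),(150,60,450,330))[0];pc=cv2.minEnclosingCircle(b)
    print(o['time_s'],o['tool_pos'],o['tool_rot'],'cap',pc,onz(m,*pc[0],.175))
cv2.imwrite('pics/w2.png',I)
E
```

```text
2.075 [ 0.5396 -0.3027  0.2237] [-179.8358    0.4137   -0.189 ] cap ((310.5, 212.0), 13.463011741638184) [ 0.5455 -0.3008  0.175 ]
2.125 [ 0.5412 -0.303   0.2265] [-179.9528    0.1718   -0.174 ] cap ((310.5, 213.0), 13.238302230834961) [ 0.5455 -0.301   0.175 ]
2.175 [ 0.5424 -0.3031  0.2284] [179.9613  -0.0129  -0.1467] cap ((310.0, 213.9423065185547), 13.096026420593262) [ 0.5452 -0.3005  0.175 ]
```

View pics/w2.png

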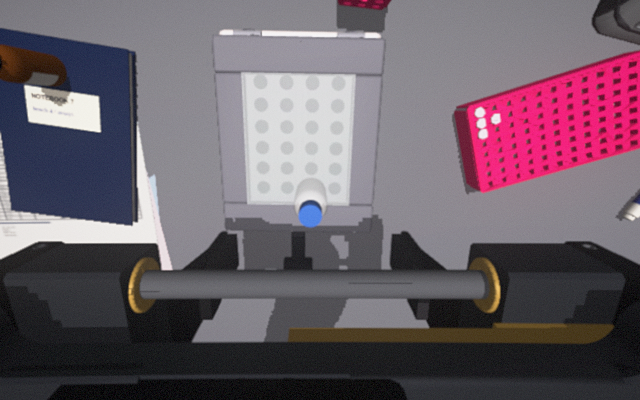

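The bottle's cap is at (310,213), which puts the bottle at about (0.545, -0.3005), nearly centred between the fingers. I'll descend and grip.

Request:
step_arm([
  {"dp": [3, -2, 25], "dr": [0, 0, 0], "fingers": 0},
  {"dp": [0, 0, 25], "dr": [0, 0, 0], "fingers": 0},
  {"dp": [0, 0, 25], "dr": [0, 0, 0], "fingers": 0},
  {"dp": [0, 0, 16], "dr": [0, 0, 0], "fingers": 0},
  {"dp": [0, 0, 9], "dr": [0, 0, 0], "fingers": 0},
])

```text
time_s: 2.85
tool_pos: [0.5462, -0.3001, 0.128]
tool_rot: [180.0, -0.1, -0.0]
force: [0.2, -0.1, -0.3]
grip_width: 0.0868
grasp_force: 0.0
```

Request:
step_arm([
  {"dp": [0, 0, 0], "dr": [0, 0, 0], "fingers": 0.3},
  {"dp": [0, 0, 0], "dr": [0, 0, 0], "fingers": 0.5},
  {"dp": [0, 0, 0], "dr": [0, 0, 0], "fingers": 0.8},
  {"dp": [0, 0, 0], "dr": [0, 0, 0], "fingers": 1},
  {"dp": [0, 0, 0], "dr": [0, 0, 0], "fingers": 1},
], squeeze=12)

```text
time_s: 3.48
tool_pos: [0.5459, -0.2995, 0.1277]
tool_rot: [180.0, -0.0, -0.0]
force: [0.9, -1.0, -0.1]
grip_width: 0.0453
grasp_force: 0.0
```

Request:
step_arm([
  {"dp": [0, 0, 0], "dr": [0, 0, 0], "fingers": 1},
  {"dp": [0, 0, 0], "dr": [0, 0, 0], "fingers": 1},
  {"dp": [0, 0, 0], "dr": [0, 0, 0], "fingers": 1},
  {"dp": [0, 0, 0], "dr": [0, 0, 0], "fingers": 1},
  {"dp": [0, 0, 0], "dr": [0, 0, 0], "fingers": 1},
])

```text
time_s: 4.1
tool_pos: [0.5459, -0.2995, 0.1276]
tool_rot: [180.0, -0.0, -0.0]
force: [0.5, -0.4, -0.3]
grip_width: 0.0279
grasp_force: 12.0
```

```bash
python3 - <<'E'
from h import *
np.set_printoptions(precision=4,suppress=True)
print(env.get_obs()['tool_pos'])
T=cv2.imread('pics/top0.png');mt=env.camera_model('top');h,s,v=cv2.split(cv2.cvtColor(T,cv2.COLOR_BGR2HSV))
c=blobs((h>100)&(h<130)&(s>60)&(v<115),(280,140,350,235))[0];r=cv2.minAreaRect(c)
P=np.array([onz(mt,*p,.016) for p in cv2.boxPoints(r)]);print(P,P.mean(0),[np.linalg.norm(P[i]-P[i-1]) for i in range(4)])
S=cv2.imread('pics/scene0.png');ms=env.camera_model('scene')
print('amber approx', tri(mt,(316,161),ms,(281,173)))
E
```

```text
[ 0.5459 -0.2995  0.1276]
[[ 0.5001  0.0757  0.016 ]
 [ 0.7025  0.0461  0.016 ]
 [ 0.6804 -0.0972  0.016 ]
 [ 0.4788 -0.0666  0.016 ]] [ 0.5904 -0.0105  0.016 ] [np.float64(0.14389115341055211), np.float64(0.20455687129984065), np.float64(0.1450325409146955), np.float64(0.203891979632894)]
amber approx (array([ 0.6636, -0.0156,  0.0922]), np.float64(0.0010045111101616496))
```

Request:
step_arm([
  {"dp": [0, 0, -15], "dr": [0, 0, 0], "fingers": 1},
  {"dp": [0, 0, -25], "dr": [0, 0, 0], "fingers": 1},
  {"dp": [0, -10, -20], "dr": [0, 0, 0], "fingers": 1},
  {"dp": [0, -25, -10], "dr": [0, 0, 0], "fingers": 1},
  {"dp": [0, -35, 0], "dr": [0, 0, 0], "fingers": 1},
])

```text
time_s: 4.72
tool_pos: [0.5463, -0.2276, 0.1988]
tool_rot: [180.0, -0.1, -0.0]
force: [-0.7, 0.7, -1.0]
grip_width: 0.0286
grasp_force: 12.0
```

Request:
step_arm([
  {"dp": [0, -40, 0], "dr": [0, 0, 0], "fingers": 1},
  {"dp": [0, -40, 0], "dr": [0, 0, 0], "fingers": 1},
  {"dp": [0, -40, 0], "dr": [0, 0, 0], "fingers": 1},
  {"dp": [0, -40, 0], "dr": [0, 0, 0], "fingers": 1},
  {"dp": [5, -30, 0], "dr": [0, 0, 0], "fingers": 1},
])

```text
time_s: 5.35
tool_pos: [0.5497, -0.0351, 0.1977]
tool_rot: [-180.0, 0.0, 0.2]
force: [-0.1, -0.3, -0.6]
grip_width: 0.0282
grasp_force: 12.0
```

Request:
step_arm([
  {"dp": [0, -22, 0], "dr": [0, 0, 0], "fingers": 1},
  {"dp": [0, -13, 10], "dr": [0, 0, 0], "fingers": 1},
  {"dp": [0, 0, 25], "dr": [0, 0, 0], "fingers": 1},
  {"dp": [0, 0, 30], "dr": [0, 0, 0], "fingers": 1},
  {"dp": [0, 0, 30], "dr": [0, 0, 0], "fingers": 1},
])

```text
time_s: 5.98
tool_pos: [0.55, -0.0042, 0.1009]
tool_rot: [180.0, 0.1, -0.0]
force: [-0.5, -0.2, -0.0]
grip_width: 0.0282
grasp_force: 12.0
```

Request:
step_arm([
  {"dp": [0, 0, 25], "dr": [0, 0, 0], "fingers": 1},
  {"dp": [0, 0, 15], "dr": [0, 0, 0], "fingers": 1},
  {"dp": [0, 0, 8], "dr": [0, 0, 0], "fingers": 1},
  {"dp": [0, 0, 0], "dr": [0, 0, 0], "fingers": 1},
  {"dp": [0, 0, 0], "dr": [0, 0, 0], "fingers": 1},
])

```text
time_s: 6.6
tool_pos: [0.5517, -0.0045, 0.0554]
tool_rot: [180.0, -0.1, -0.0]
force: [-0.6, -1.2, -0.5]
grip_width: 0.0281
grasp_force: 12.0
```

Request:
step_arm([
  {"dp": [0, 0, 7], "dr": [0, 0, 0], "fingers": 1},
  {"dp": [0, 0, 5], "dr": [0, 0, 0], "fingers": 1},
  {"dp": [0, 0, 3], "dr": [0, 0, 0], "fingers": 1},
  {"dp": [0, 0, 1], "dr": [0, 0, 0], "fingers": 1},
  {"dp": [0, 0, 0], "dr": [0, 0, 0], "fingers": 1},
])

```text
time_s: 7.22
tool_pos: [0.5509, -0.0045, 0.0386]
tool_rot: [180.0, 0.0, -0.0]
force: [-1.0, -0.9, 0.5]
grip_width: 0.028
grasp_force: 12.0
```

Request:
step_arm([
  {"dp": [0, 0, 0.5], "dr": [0, 0, 0], "fingers": 1},
  {"dp": [0, 0, 0.5], "dr": [0, 0, 0], "fingers": 1},
  {"dp": [0, 0, 0], "dr": [0, 0, 0], "fingers": 1},
  {"dp": [0, 0, 0], "dr": [0, 0, 0], "fingers": 1},
  {"dp": [0, 0, 0], "dr": [0, 0, 0], "fingers": 1},
])

```text
time_s: 7.85
tool_pos: [0.5511, -0.0045, 0.0385]
tool_rot: [180.0, -0.0, -0.0]
force: [-1.9, -0.7, 6.3]
grip_width: 0.028
grasp_force: 12.0
```

Request:
step_arm([
  {"dp": [0, 0, -0.5], "dr": [0, 0, 0], "fingers": 0.6},
  {"dp": [0, 0, 0], "dr": [0, 0, 0], "fingers": 0.5},
  {"dp": [0, 0, 0], "dr": [0, 0, 0], "fingers": 0.3},
  {"dp": [0, 0, 0], "dr": [0, 0, 0], "fingers": 0},
  {"dp": [0, 0, 0], "dr": [0, 0, 0], "fingers": 0},
])

```text
time_s: 8.48
tool_pos: [0.5509, -0.0045, 0.0379]
tool_rot: [180.0, 0.0, -0.0]
force: [-0.1, -0.4, -1.3]
grip_width: 0.0657
grasp_force: 0.0
```

Request:
step_arm([
  {"dp": [0, 0, 0], "dr": [0, 0, 0], "fingers": 0},
  {"dp": [0, 0, -10], "dr": [0, 0, 0], "fingers": 0},
  {"dp": [0, 0, -30], "dr": [0, 0, 0], "fingers": 0},
  {"dp": [0, 0, -40], "dr": [0, 0, 0], "fingers": 0},
  {"dp": [0, 0, -40], "dr": [0, 0, 0], "fingers": 0},
])

```text
time_s: 9.1
tool_pos: [0.5509, -0.0044, 0.1599]
tool_rot: [180.0, -0.0, 0.0]
force: [0.1, -0.4, 0.2]
grip_width: 0.0868
grasp_force: 0.0
```

Request:
step_arm([
  {"dp": [0, 0, -40], "dr": [0, 0, 0], "fingers": 0},
  {"dp": [-20, 40, 0], "dr": [0, 0, 0], "fingers": 0},
  {"dp": [-20, 40, 0], "dr": [0, 0, 0], "fingers": 0},
  {"dp": [-20, 40, 0], "dr": [0, 0, 0], "fingers": 0},
  {"dp": [-15, 40, 0], "dr": [0, 0, 0], "fingers": 0},
])

```text
time_s: 9.72
tool_pos: [0.4752, -0.1657, 0.1991]
tool_rot: [179.9, -0.1, 0.0]
force: [-0.5, -0.4, 0.2]
grip_width: 0.0868
grasp_force: 0.0
```

Request:
step_arm([
  {"dp": [-10, 40, 0], "dr": [0, 0, 0], "fingers": 0},
  {"dp": [0, 40, 0], "dr": [0, 0, 0], "fingers": 0},
  {"dp": [0, 40, 0], "dr": [0, 0, 0.02], "fingers": 0},
  {"dp": [0, 5, 0], "dr": [0, 0, 0], "fingers": 0},
  {"dp": [0, 0, 0], "dr": [0, 0, 0], "fingers": 0},
])

```text
time_s: 10.35
tool_pos: [0.4659, -0.289, 0.1984]
tool_rot: [-180.0, -0.0, -1.2]
force: [-0.6, 0.9, 0.5]
grip_width: 0.0874
grasp_force: 0.0
```

```bash
python3 - <<'E'
from h import *
np.set_printoptions(precision=4,suppress=True)
cv2.imwrite('pics/s2.png',env.read_camera('scene')[:,:,::-1]);T=env.read_camera('top')
for k in range(6): env.read_camera('top')
o=env.get_obs();print(o['time_s'],o['tool_pos'],o['tool_rot'],np.abs(o['joint_velocities']).max())
I=env.read_camera('wrist')[:,:,::-1].copy();m=env.camera_model('wrist');cv2.imwrite('pics/w3.png',I)
v=I.max(2)
for c in blobs(v<62,(150,90,450,225)): r=cv2.minAreaRect(c);print(r,onz(m,*r[0],.1))
S=cv2.imread('pics/s2.png');cv2.imwrite('pics/s2.png',np.vstack([S[90:290,200:500],I[:240,150:450]])) 
E
```

```text
10.75 [ 0.4659 -0.2889  0.1982] [179.9877  -0.0046  -1.0994] 0.2603856420080762
((311.0, 186.0), (50.0, 32.0), 90.0) [ 0.4784 -0.2872  0.1   ]
```

View pics/s2.png

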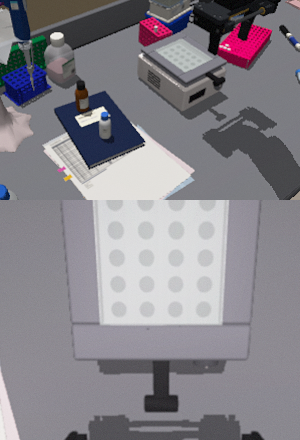

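The bottle stands upright on the notebook with the amber bottle untouched. The bar is at wrist pixel (311,203). I'll refine it along with the heater's yaw.

```bash
python3 - <<'E'
from h import *
np.set_printoptions(precision=4,suppress=True)
I=cv2.imread('pics/w3.png');m=env.camera_model('wrist');v=I.max(2)
c=blobs(v<62,(280,197,340,213))[0];print(cv2.boundingRect(c));x,y,w,hh=cv2.boundingRect(c)
for u,vv in((x,y+hh/2),(x+w-1,y+hh/2),(x+w/2-.5,y+hh/2)): print(onz(m,u,vv,.1))
g=cv2.GaussianBlur(cv2.cvtColor(I,cv2.COLOR_BGR2GRAY),(3,3),0).astype(int)
def e(a,b,f): 
    q=np.array([onz(m,a+f(np.diff(g[y,a:b])),y,.105)[:2] for y in range(10,120,3)]);p=np.polyfit(*q.T,1);r=q[:,1]-np.polyval(p,q[:,0]);q=q[abs(r)<.003];p=np.polyfit(*q.T,1)
    print(p,np.degrees(np.arctan(p[0])),len(q));return p
L=e(233,260,np.argmax);R=e(362,380,np.argmin)
M=(L+R)/2;print('mid y at grip x',np.polyval(M,.462))
fe=np.array([onz(m,u,145+np.argmin(np.diff(g[145:168,u])),.105)[:2] for u in range(240,385,4) if not 295<u<330]);p=np.polyfit(fe[:,1],fe[:,0],1);print('front edge',p,np.polyval(p,-.289),np.degrees(np.arctan(p[0])))
E
```

```text
(295, 197, 33, 15)
[ 0.4619 -0.2727  0.1   ]
[ 0.4614 -0.3009  0.1   ]
[ 0.4616 -0.2868  0.1   ]
[-0.0221 -0.2266] -1.264344740693727 37
[-0.0212 -0.3255] -1.2165815017083847 37
mid y at grip x -0.2860631056822143
front edge [0.0194 0.5092] 0.5035454223867185 1.1110865907954715
```

Request:
step_arm([
  {"dp": [0, 0, 0], "dr": [0, 0.175, 0], "fingers": 0},
  {"dp": [0, -2, 0], "dr": [0, 0.175, 0], "fingers": 0},
  {"dp": [-10, 0, 28], "dr": [0, 0, 0], "fingers": 0},
  {"dp": [0, 0, 0], "dr": [0, 0, 0], "fingers": 0},
  {"dp": [0, 0, 0], "dr": [0, 0, 0], "fingers": 0},
])

```text
time_s: 11.42
tool_pos: [0.4671, -0.2875, 0.1694]
tool_rot: [180.0, -20.1, -1.1]
force: [1.9, -0.3, 0.3]
grip_width: 0.0868
grasp_force: 0.0
```

Request:
step_arm([
  {"dp": [-8, 0, 24], "dr": [0, 0, 0], "fingers": 0},
  {"dp": [-8, 0, 25], "dr": [0, 0, 0], "fingers": 0},
  {"dp": [-8, 0, 23], "dr": [0, 0, 0], "fingers": 0},
  {"dp": [-4, 0, 13], "dr": [0, 0, 0], "fingers": 0.3},
  {"dp": [0, 0, 0], "dr": [0, 0, 0], "fingers": 0.4},
])

```text
time_s: 12.05
tool_pos: [0.4693, -0.2873, 0.0787]
tool_rot: [-180.0, -20.0, -1.1]
force: [0.7, 0.1, 0.1]
grip_width: 0.0745
grasp_force: 0.0
```

```bash
python3 - <<'E'
from h import *
for k in range(3): env.read_camera('top')
S=env.read_camera('scene')[:,:,::-1];I=env.read_camera('wrist')[:,:,::-1];o=env.get_obs();print(o['tool_pos'],o['tool_rot'],o['force'])
a=cv2.resize(S[120:240,330:480],None,fx=2,fy=2,interpolation=cv2.INTER_CUBIC);cv2.imwrite('pics/c3.png',np.vstack([a,I[100:340,170:470]]))
E
```

```text
[ 0.4695738  -0.28814998  0.08010306] [179.91495879 -20.14288634  -1.1300101 ] [ 0.43357593 -0.02691153  0.21933079]
```

View pics/c3.png

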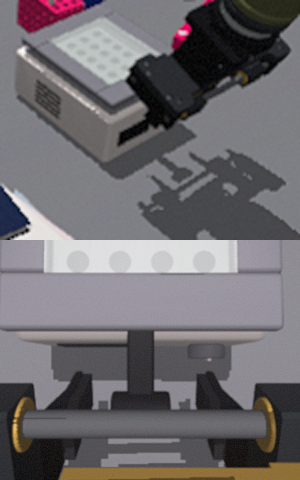

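The bar (crop x 111–170) is centred between the fingers (76–207). I'll close on it.

Request:
step_arm([
  {"dp": [0, 0, 0], "dr": [0, 0, 0], "fingers": 0.6},
  {"dp": [0, 0, 0], "dr": [0, 0, 0], "fingers": 0.8},
  {"dp": [0, 0, 0], "dr": [0, 0, 0], "fingers": 1},
  {"dp": [0, 0, 0], "dr": [0, 0, 0], "fingers": 1},
  {"dp": [0, 0, 0], "dr": [0, 0, 0], "fingers": 1},
], squeeze=25)

```text
time_s: 12.92
tool_pos: [0.4688, -0.2864, 0.0786]
tool_rot: [-179.9, -20.0, -1.1]
force: [0.1, 4.4, 0.5]
grip_width: 0.0296
grasp_force: 25.0
```

Request:
step_arm([
  {"dp": [0, 0, 0], "dr": [0, 0, 0], "fingers": 1},
  {"dp": [0, 0, 0], "dr": [0, 0, 0], "fingers": 1},
  {"dp": [0, 0, 0], "dr": [0, 0, 0], "fingers": 1},
  {"dp": [0, 0, 0], "dr": [0, 0, 0], "fingers": 1},
  {"dp": [0, 0, 0], "dr": [0, 0, 0], "fingers": 1},
])

```text
time_s: 13.55
tool_pos: [0.4688, -0.2864, 0.0785]
tool_rot: [-179.9, -20.0, -1.1]
force: [-0.3, 5.4, 0.9]
grip_width: 0.0298
grasp_force: 25.0
```

```bash
python3 - <<'E'
from h import *
o=env.get_obs();print(o['time_s'],o['tool_pos'],o['tool_rot'],o['force'],o['grip_width'],o['grasp_force'])
# arc, heater x dir yaw -1.2deg; tool tilt 20deg; world(fwd,up)->tool
p=None;r=.21715;f=np.radians(2.11);a=np.radians(20)
for th in range(0,51,5):
    q=np.array([-r*np.cos(np.radians(th)+f),r*np.sin(np.radians(th)+f)])*1e3
    if p is not None:
        dx,dz=q-p;print(th,'world',np.round(q-q0,1),'tool',np.round([dx*np.cos(a)+dz*np.sin(a),dx*np.sin(a)-dz*np.cos(a)],1))
    else: q0=q
    p=q
E
```

```text
13.55 [ 0.46884296 -0.28643772  0.07853443] [-179.91523417  -20.00938915   -1.12523532] [-0.33654881  5.37189179  0.9015147 ] 0.029777827734254872 24.99972240999341
5 world [ 1.5 18.9] tool [  7.9 -17.2]
10 world [ 4.7 37.6] tool [  9.4 -16.5]
15 world [ 9.5 55.9] tool [ 10.8 -15.6]
20 world [15.8 73.7] tool [ 12.1 -14.6]
25 world [23.7 91. ] tool [ 13.3 -13.5]
30 world [ 33.1 107.4] tool [ 14.4 -12.3]
35 world [ 43.8 123. ] tool [ 15.4 -11. ]
40 world [ 55.9 137.6] tool [16.3 -9.6]
45 world [ 69.2 151.1] tool [17.1 -8.1]
50 world [ 83.6 163.4] tool [17.8 -6.6]
```

Request:
step_arm([
  {"dp": [4, -0.5, -8.6], "dr": [0, 0, 0], "fingers": 1},
  {"dp": [4, 0, -8.6], "dr": [0, 0, 0], "fingers": 1},
  {"dp": [4.7, 0, -8.3], "dr": [0, 0, 0], "fingers": 1},
  {"dp": [4.7, 0, -8.2], "dr": [0, 0, 0], "fingers": 1},
  {"dp": [0, 0, 0], "dr": [0, 0, 0], "fingers": 1},
])

```text
time_s: 14.18
tool_pos: [0.4734, -0.2865, 0.1171]
tool_rot: [-180.0, -20.0, -1.1]
force: [-1.3, 6.0, -1.9]
grip_width: 0.0297
grasp_force: 25.0
```

Tracking the arc with about 2 N of load, so I continue.

Request:
step_arm([
  {"dp": [5.4, -0.5, -7.8], "dr": [0, 0, 0], "fingers": 1},
  {"dp": [5.4, 0, -7.8], "dr": [0, 0, 0], "fingers": 1},
  {"dp": [6, 0, -7.3], "dr": [0, 0, 0], "fingers": 1},
  {"dp": [6.1, 0, -7.3], "dr": [0, 0, 0], "fingers": 1},
  {"dp": [6.6, 0, -6.8], "dr": [0, 0, 0], "fingers": 1},
])

```text
time_s: 14.8
tool_pos: [0.4883, -0.2868, 0.1621]
tool_rot: [-180.0, -20.0, -1.2]
force: [-2.3, 4.3, -1.6]
grip_width: 0.0298
grasp_force: 25.0
```

Request:
step_arm([
  {"dp": [6.7, 0, -6.7], "dr": [0, 0, 0], "fingers": 1},
  {"dp": [7.2, 0, -6.2], "dr": [0, 0, 0], "fingers": 1},
  {"dp": [7.2, 0, -6.1], "dr": [0, 0, 0], "fingers": 1},
  {"dp": [7.7, 0, -5.5], "dr": [0, 0, 0], "fingers": 1},
  {"dp": [7.7, 0, -5.5], "dr": [0, 0, 0], "fingers": 1},
])

```text
time_s: 15.42
tool_pos: [0.5129, -0.2873, 0.203]
tool_rot: [-180.0, -20.1, -1.2]
force: [-0.6, 4.2, -2.0]
grip_width: 0.0299
grasp_force: 25.0
```

Request:
step_arm([
  {"dp": [8.1, 0, -4.8], "dr": [0, 0, 0], "fingers": 1},
  {"dp": [8.2, 0, -4.8], "dr": [0, 0, 0], "fingers": 1},
  {"dp": [8.5, 0, -4.1], "dr": [0, 0, 0], "fingers": 1},
  {"dp": [8.6, 0, -4], "dr": [0, 0, 0], "fingers": 1},
  {"dp": [0, 0, 0], "dr": [0, 0, 0], "fingers": 1},
])

```text
time_s: 16.05
tool_pos: [0.5389, -0.2878, 0.2316]
tool_rot: [180.0, -20.1, -1.1]
force: [-2.5, 5.7, 0.7]
grip_width: 0.0298
grasp_force: 25.0
```

Request:
step_arm([
  {"dp": [8.9, -0.5, -3.4], "dr": [0, 0, 0], "fingers": 1},
  {"dp": [8.9, 0, -3.2], "dr": [0, 0, 0], "fingers": 1},
  {"dp": [0, 0, 0], "dr": [0, 0, 0], "fingers": 1},
  {"dp": [0, 0, 0], "dr": [0, 0, 0], "fingers": 1},
  {"dp": [0, 0, 0], "dr": [0, 0, 0], "fingers": 1},
])

```text
time_s: 16.68
tool_pos: [0.5521, -0.2881, 0.2428]
tool_rot: [180.0, -20.1, -1.2]
force: [-4.1, 3.8, 1.8]
grip_width: 0.0297
grasp_force: 25.0
```

```bash
python3 - <<'E'
from h import *
for k in range(3): env.read_camera('top')
S=env.read_camera('scene')[:,:,::-1];I=env.read_camera('wrist')[:,:,::-1];o=env.get_obs();print(o['time_s'],o['tool_pos'],o['tool_rot'],o['force'],o['grip_width'],np.abs(o['joint_velocities']).max())
d=(o['tool_pos']-np.array([.46884,-.2864,.07853]))*1e3;dx,dz=np.hypot(d[0],d[1])*np.sign(d[0]),d[2]
f=np.radians(2.11);x,z=-217.15*np.cos(f)+dx,217.15*np.sin(f)+dz
print(dx,dz,'radius',np.hypot(x,z),'angle',np.degrees(np.arctan2(z,-x))-2.11)
a=S[60:260,230:530];cv2.imwrite('pics/c4.png',np.vstack([cv2.resize(a,None,fx=1.5,fy=1.5),cv2.resize(I[60:340,100:550],(450,280))]))
E
```

```text
16.925 [ 0.5520757  -0.2880985   0.24278228] [179.96966258 -20.06363775  -1.17736961] [-2.72321837  4.06449495  1.52840396] 0.02960017306069049 0.05366921107761985
83.25303000663932 164.2522816808677 radius 218.078283595962 angle 50.06072701227025
```

View pics/c4.png

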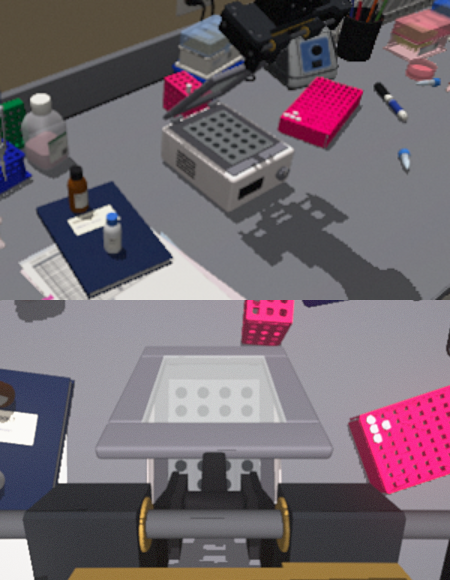

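The cover is open at about 50.1°, with the bar held in the fingers. The bottle is upright on the notebook and the other bottles haven't moved. Handing in.

```bash
python3 -c "
from cell import env
print(env.sign_off())"
```

```text
the job is handed in; nothing more can be done
None
```

The small bottle stands upright on the notebook, released, with the other bottles left alone, and the gripper is holding the heater's cover open at about 50° (50.1° worked out from the arm's position); the job was handed in at about 17 s, with no verdict shown.

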